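Put the dough scraper away in its slotted block

ROBOT

A 6-joint arm with a two-finger parallel gripper is mounted at the origin on a cart in front of the work surface, level with it; the furniture and walls round the work are solid. World frame = base frame: x ahead of the robot, y to its left, z up, the work surface at z = 0. Lengths are in mm, angles in degrees, forces in N, time in s.
With the tool pointing down it reaches from about 350 to 850 mm from the base axis. Payload 8.1 kg.
Tool frame: the origin (TCP) lies where the fingers leave the gripper's body, on its centre line; the fingertips stand 73 mm ahead of it and the grasp point (between the pads) lies 54 mm ahead of it; z points along the fingers, y is the line along which they close (so a half turn about z gives the same grasp; the last joint's range is limited). The gripper opens to 85 mm and grips with 20 to 120 N. Pads are 22 mm wide; open, the fingers measure 114 mm over their backs; the gripper's body (76 mm by 85 mm) begins 54 mm behind the grasp point. The pads swing forward as they close: fully open they stand 13 mm farther back than shut.
Start: joints at [67.987, 7.471, 85.268, -0, 87.261, -4.893], TCP at [176.603, 573.426, 303.892] pointing down, gripper open.
Joint ranges: [-169.43, 169.43], [-51.17, 129.36], [1.28, 143.12], [-76.62, 256.62], [0, 156.53], [-152.29, 152.29]. Speed limits (degrees/s): [136.94, 136.94, 159.86, 180, 180, 180].

INTERFACE

Orientations are given as [roll, pitch, yaw] about the fixed x, y, z axes, in that order (R = Rz(yaw) Ry(pitch) Rx(roll)).
In Python, from bench import sense, optics, r gives the robot as it stands.
- The arm moves only by the tool servo_tool, never from a script. Its argument "plan" is a list that holds one entry, the list of rows, each a list of 5 numbers: the shift along the world's x, y, z in m, then the turn about the world's z in degrees, then the finger opening in m, from 0 to 0.0854. A call has 1 to 10 rows; each row shifts and turns the commanded pose from where the row before left it; what a row does not reach is not made up. A row lasts 1/10 s, in which the tool goes at most 50 mm and 8.59 degrees, less where a joint would pass 70% of its speed; a pose out of reach is approached as far as the arm can. A call is refused whole if a number of a shift passes 0.05 or a number of a turn 8.59, either way. A call with a gripper value outside its range is refused whole. The fingers move at their own pace and stop on an object; "force" is the grip in N (left out, the last holds). Time passes only in rows, so rows that do not move let the fingers close. It gives the time, the measured TCP pose, the force, the opening and the grip force at its end, in the units of the state.
- sense(): the state, without advancing time (a new reading comes with each control period).
- optics.snapshot(name): name is "scene" or "top"; returns a dict with "frame" (480x640x3 uint8, blue, green, red), "fx", "fy", "cx", "cy" (pixels), "dist_coeffs" ([k1, k2, p1, p2, k3] as OpenCV has them; the pictures are not rectified), "cam_to_world" (4x4, takes a point from camera to world coordinates). Camera axes: x right, y down, z forward; pixel columns grow to the right and rows downward; lengths in mm; the calibration is good to about 2 mm. A picture is of the moment at which its call begins. There is no depth.
- r.hand_in(): hands the job in; it is judged then, once.
The state is a dict: "time": time; "joint_pos": joint angles; "qd": joint speeds; "joint_efforts": joint torques, N m; "tool_pos": TCP position; "tcp_rot": TCP orientation; "ft_force": force on the tool from outside, world axes, zero at the start; "wrist_torque": the same for the moment, N m; "finger_gap": finger opening in mm; "grip_force": force on a finger pad.
Only numpy, scipy, OpenCV 4.12 (cv2) and the standard library are available. Lean on these libraries where they do the work, as an engineer would, in place of code of your own. Each camera call takes 0.05 s, during which the arm holds its last target. There are 200 camera calls.

TASK

Take the dough scraper out of the wire drying rack by its wooden grip bar and put it away in the storage block: find the narrow slot in the block's steel lid with the blade, push the blade gently through the slot and past the sprung guard flap, and press it fully home so that the bar sits down on the lid, then let go. The lid may stand a few millimetres off the middle of the block, so feel for the slot with light touches, and leave the things standing around alone.

Things in the scene. Friction and masses are not known exactly. Their poses are not given: they have to be found in the camera images.
- scraper: Dough scraper, 0.2 kg: a flat steel blade 4 mm thick (x), 90 mm long (y), that hangs under a flat-sided dark wooden grip bar 16 mm thick (x), 110 mm long (y) and 30 mm high. Origin at the middle of the blade's lower edge; z points up to the bar: the bar's underside is at z = 70 mm, its top at z = 100 mm. It starts upright in the rack, leaning at most 0.1 rad about y.
- scraper_bar (a point): Centre of the underside of the scraper's bar, 70 mm above the blade's lower edge.
- rack: Fixed drying rack: wooden base 85 x 130 x 12 mm with two bays of upright steel wire hoops, tops 57 mm above the worktop. Origin at the centre of the underside. The scraper stands on the base in the bay at x = -20 mm, between two hoops 8 mm apart, its blade along y; the other bay (x = +22 mm) is empty.
- block: Fixed hollow wooden storage block 80 mm (x) x 150 mm (y), origin at the centre of its underside. On it lies a steel lid 10 mm thick, its top 90 mm above the worktop, with one slot through its middle: 7 mm wide (x), 96 mm long (y), not chamfered. With the scraper's bar home on the lid the blade hangs clear of the block's floor.
- block_top (a point): Centre of the block at the height of the lid's top face; axes as the block's (x across the slot, y along it, z up). The lid with its slot stands anywhere up to 8 mm to either side of this point along x, on stiff guides (8 N to slide it): this offset is not measured, it must be felt or seen. Along y the slot is central. Pressed down, the lid gives 1 mm for 5 N, then 1 mm per 2.5 N, 6 mm at most.
- flap_level (a point): Centre of the block at the height of the sprung guard flap, 12 mm below the lid's top. The flap, hinged on the lid, closes the slot from below. The blade swings it down with 3 to 9 N until its edge is about 42 mm below the lid's top, then slides along it with 1 to 5 N; let go early, the blade can hang part-way. A guide wall below is lined with rubber. Keep all pushes under 25 N.
- mug_1: A white mug, 82 x 112 x 94 mm, origin at its underside, at the far side of the worktop; a bystander to leave alone.
- spice_jar_1: A spice jar, 45 x 45 x 106 mm, origin at its underside, at the far side, about the middle; a bystander to leave alone.
- mill_2: A salt shaker, 44 x 44 x 90 mm, origin at its underside, at the far left; a bystander to leave alone.
- tub_1: A small tub, 72 x 71 x 72 mm, origin at its underside, at the right, beside the block; a bystander to leave alone.
There are look-alikes about, which are no part of the job. Several things have the shape of the scraper; the one meant has the colours described above.

How it is judged:
By the outcome, as a careful person would: the job done as asked, in the order asked, and still so for the second after the job is handed in, with the robot touching nothing.
It also fails if it takes over 51 s, if anything falls off the work surface, if the arm or the gripper's body presses on something with over 40 N, if the wrist force passes 120 N, or if a joint passes its speed limit or range.

## Working session

There is one attempt and no reset: what is moved stays moved. The work goes in short steps, Python scripts to look and compute and a tool call to move; the robot and the scene stay as the last step left them, time stands still between calls to the robot, and variables do not carry over. Pictures are saved under pics/ and viewed, at most 10 in all, crops included, and the job is handed in when it is done.

Besides the shell and the picture viewer there is one more tool, called after ">>>" as name(argument=value, ...) on one line, values as JSON. servo_tool: Moves the arm, as the interface text tells. Its arguments: {"type":"object","properties":{"plan":{"type":"array"},"force":{"type":"number"}},"required":["plan"]}

```bash
mkdir -p pics
cat > h.py <<'E'
import numpy as np, cv2
from bench import sense, optics, r
def snap(n):
    s=optics.snapshot(n); return s
def K(s): return np.array([[s['fx'],0,s['cx']],[0,s['fy'],s['cy']],[0,0,1.]])
def ray(s,p):
    p=np.array(p,float).reshape(-1,1,2)
    u=cv2.undistortPoints(p,K(s),np.array(s['dist_coeffs'],float)).reshape(-1,2)
    T=np.array(s['cam_to_world']); d=np.c_[u,np.ones(len(u))]@T[:3,:3].T
    return T[:3,3],d
def onz(s,p,z):
    o,d=ray(s,p); return o+d*((z-o[2])/d[:,2])[:,None]
def proj(s,P):
    T=np.linalg.inv(np.array(s['cam_to_world'])); 
    return cv2.projectPoints(np.array(P,float).reshape(-1,1,3),cv2.Rodrigues(T[:3,:3])[0],T[:3,3],K(s),np.array(s['dist_coeffs'],float))[0].reshape(-1,2)
E
python3 - <<'E'
from h import *
import pickle
for n in('scene','top'):
    s=snap(n); cv2.imwrite(f'pics/{n}0.png',s['frame']); pickle.dump(s,open(n+'0.pkl','wb'))
    print(n,np.round(s['cam_to_world'],2).tolist(),s['fx'])
q=sense();print(q['tool_pos'],q['tcp_rot'],q['ft_force'],q['time'],q['finger_gap'])
E
```

```text
scene [[-0.81, -0.43, 0.39, 123.87], [-0.58, 0.6, -0.55, 513.22], [-0.0, -0.67, -0.74, 866.83], [0.0, 0.0, 0.0, 1.0]] 497.68984455197915
top [[0.02, -1.0, 0.08, 445.13], [-1.0, -0.02, 0.03, -78.45], [-0.03, -0.08, -1.0, 1293.22], [0.0, 0.0, 0.0, 1.0]] 571.8110355762495
[176.44324177 573.06418886 302.9500335 ] [-1.79903571e+02 -8.99435236e-03  1.62878666e+02] [0.56056154 0.48422216 1.1205885 ] 0.1 85.3285225974935
```

View pics/scene0.png

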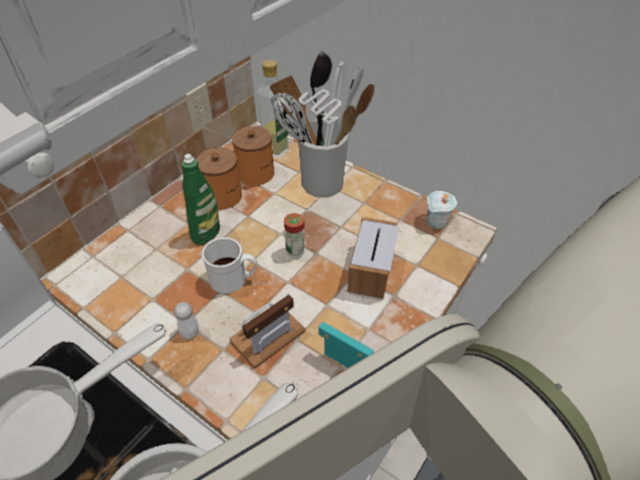

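View pics/top0.png

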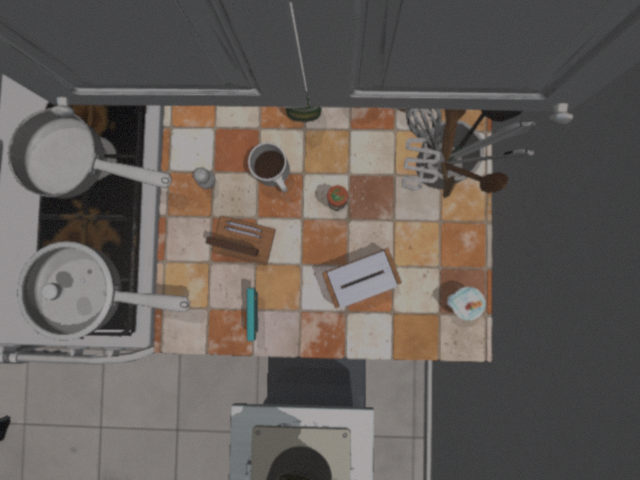

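Top view: the dark-brown bar in the rack at (232,245) is the target. The teal look-alike is at (251,315), and the pan handles at about (150,300) could also be confused with it. The block's slot is at (362,280). Next I'll check a close crop and measure.

Run:
```python
from h import *
import pickle
t=pickle.load(open('top0.pkl','rb')); c=pickle.load(open('scene0.pkl','rb'))
f=t['frame']; g=c['frame']
a=cv2.resize(f[205:275,195:295],None,fx=4,fy=4,interpolation=2); b=cv2.resize(f[240:310,315:415],None,fx=4,fy=4,interpolation=2)
d=cv2.resize(g[290:360,220:320],None,fx=4,fy=4,interpolation=2); e=cv2.resize(g[215:285,335:435],None,fx=4,fy=4,interpolation=2)
cv2.imwrite('pics/crop.png',np.vstack([np.hstack([a,b]),np.hstack([d,e])]))
def blobs(f,m,roi,s,z):
    x0,y0,x1,y1=roi; M=np.zeros(m.shape,np.uint8); M[y0:y1,x0:x1]=m[y0:y1,x0:x1]
    for k in cv2.findContours(M,cv2.RETR_EXTERNAL,cv2.CHAIN_APPROX_NONE)[0]:
        if cv2.contourArea(k)<25: continue
        bx=cv2.boxPoints(cv2.minAreaRect(k)); W=onz(s,bx,z)
        e=[W[1]-W[0],W[2]-W[1]]; L=max(e,key=np.linalg.norm)
        print('px',bx.mean(0).round(1),'area',cv2.contourArea(k),'ctr',W.mean(0).round(1),'size',[round(np.linalg.norm(v),1) for v in e],'long-axis yaw',round(np.degrees(np.arctan2(L[1],L[0]))%180,1))
g1=f.max(2); hsv=cv2.cvtColor(f,cv2.COLOR_BGR2HSV)
print('bar');  blobs(f,(g1<85),(195,225,275,262),t,112)
print('slot'); blobs(f,(g1<90),(332,265,395,297),t,90)
print('lid');  blobs(f,((hsv[...,1]<45)&(hsv[...,0]>95)&(g1>100)),(318,248,405,310),t,90)
print('rackbase'); blobs(f,((hsv[...,1]>100)&(g1<150)),(200,212,280,268),t,12)
for p in [(232,245),(240,230),(362,260),(362,280),(340,290)]: print(p,f[p[1],p[0]],hsv[p[1],p[0]])
```

```text
bar
px [232.4 244.8] area 417.0 ctr [502.3 145.8 112. ] size [np.float64(21.9), np.float64(111.7)] long-axis yaw 76.0
slot
px [362. 279.] area 59.5 ctr [ 437.1 -125.3   90. ] size [np.float64(90.2), np.float64(4.9)] long-axis yaw 111.7
lid
px [361.7 278.9] area 2232.0 ctr [ 437.3 -124.6   90. ] size [np.float64(129.1), np.float64(80.1)] long-axis yaw 112.3
rackbase
px [239.9 240.8] area 2331.0 ctr [516.6 148.2  12. ] size [np.float64(106.2), np.float64(145.1)] long-axis yaw 82.9
px [269. 214.] area 80.0 ctr [578.5  83.8  12. ] size [np.float64(45.4), np.float64(9.1)] long-axis yaw 91.0
(232, 245) [40 49 69] [  9 107  69]
(240, 230) [ 92  95 106] [  6  34 106]
(362, 260) [153 145 147] [128  13 153]
(362, 280) [77 75 77] [150   7  77]
(340, 290) [158 149 151] [127  15 158]
```

View pics/crop.png

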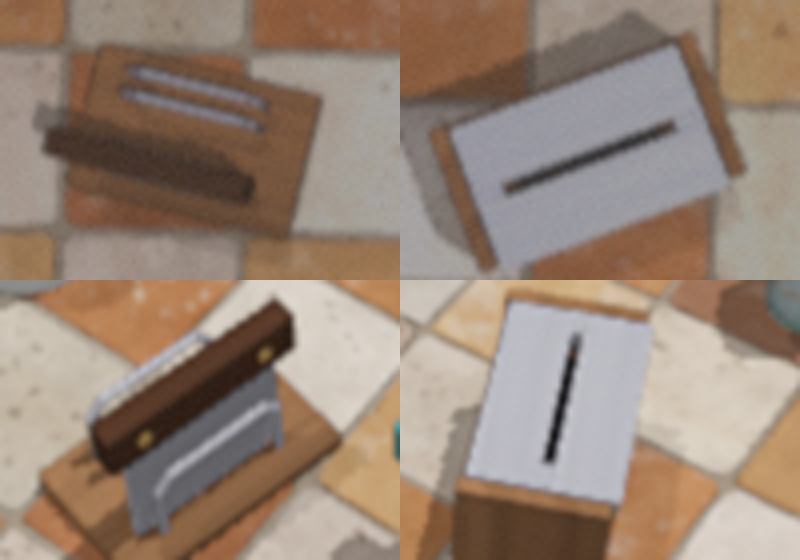

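The crop confirms the choice: a dark-wood bar with brass rivets, held by the rack's hoops. The slot shows clearly in the lid. I measure the bar at about (502,146) with its long axis at 76°, and the slot at about (437,-125) at 112°.

>>> servo_tool(plan=[[[0.027, -0.035, 0, -7.25, 0.0854], [0.027, -0.035, 0, -7.25, 0.0854], [0.027, -0.035, 0, -7.25, 0.0854], [0.027, -0.035, 0, -7.25, 0.0854], [0.027, -0.035, 0, -7.25, 0.0854], [0.027, -0.035, 0, -7.25, 0.0854], [0.027, -0.035, 0, -7.25, 0.0854], [0.027, -0.035, 0, -7.25, 0.0854], [0.027, -0.035, 0, -7.25, 0.0854], [0.027, -0.035, 0, -7.25, 0.0854]]])

```text
time: 1.1
tool_pos: [447.2, 221.7, 303.6]
tcp_rot: [-180.0, 0.0, 90.1]
ft_force: [-0.6, -0.1, 0.6]
finger_gap: 85.7
grip_force: 0.0
```

Run:
```python
from h import *
import pickle
t=pickle.load(open('top0.pkl','rb')); c=pickle.load(open('scene0.pkl','rb'))
f=t['frame']; g=c['frame']
# bar top centre: ends of bar in scene view crossed with top view via predicted boxes
def box(z,ctr,yaw):
    u=np.array([np.cos(np.radians(yaw)),np.sin(np.radians(yaw))]); v=np.array([-u[1],u[0]])
    return [list(np.array(ctr)+a*55*u+b*8*v)+[z] for a,b in((1,1),(1,-1),(-1,-1),(-1,1))]
for z in(112,82): print(z,proj(t,box(z,(502.3,145.8),76)).round(1).tolist(),proj(c,box(z,(502.3,145.8),76)).round(1).tolist())
# dark-row profile across the bar
m=(f.max(2)<85)
for col in range(212,256,6):
    print(col,f[232:262,col].max(1))
# scene slot
gm=g.max(2)<70; M=np.zeros(gm.shape,np.uint8); M[225:265,365:385]=gm[225:265,365:385]
k=max(cv2.findContours(M,0,1)[0],key=cv2.contourArea); b=cv2.boxPoints(cv2.minAreaRect(k)); print('slot scene',b.mean(0),onz(c,b,90).round(1).tolist())
q=sense();print(q['time'],q['tool_pos'],q['tcp_rot'],q['ft_force'])
```

```text
112 [[206.1, 241.6], [208.2, 234.3], [258.7, 248.0], [256.6, 255.5]] [[245.8, 329.5], [240.7, 323.7], [289.0, 291.7], [294.3, 297.0]]
82 [[209.4, 242.5], [211.4, 235.2], [260.7, 248.7], [258.7, 255.9]] [[247.6, 338.4], [242.6, 332.7], [289.8, 301.0], [294.9, 306.2]]
212 [103  97  99  97  87  80  69  70  71  73  69  69  75  85 100 106 105 106
 105 111 121 128 131 128 133 134 132 127 120 124]
218 [121 117 104  92  90  85  81  70  70  69  71  70  68  71  80  95 109 113
 112 111 105 110 130 138 137 134 136 131 126 122]
224 [125 123 122 115 105  90  85  77  71  69  68  72  70  68  70  70  82  94
 102 105 103 101  98 106 114 118 117 118 117 118]
230 [114 114 118 118 117 107  91  86  81  77  70  71  71  73  70  73  69  75
  90 100 101 100 100  96 101 115 116 116 116 110]
236 [118 122 121 116 114 116 108  97  87  85  82  70  68  71  69  73  71  68
  74  85  95 102 101  96  97  95 103 115 117 117]
242 [132 126 124 123 121 118 110 101  93  86  85  83  79  75  69  71  70  72
  74  72  76  90  98 106 102 101  95 101 113 116]
248 [107 124 128 122 124 118 120 109 108 108 102  89  87  86  78  70  68  73
  70  72  72  76  84 100 105 102  99  97  94 102]
254 [109  98 112 123 121 118 121 117 112 113 117 121 116 115 101  85  70  69
  73  71  72  72  66  74  88 103 105  99  98  98]
slot scene [374.8412  246.46469] [[421.8, -85.8, 90.0], [449.1, -153.1, 90.0], [446.3, -154.1, 90.0], [419.1, -86.8, 90.0]]
1.1 [447.19887818 221.74562132 303.609838  ] [-1.79978881e+02  5.88003992e-03  9.00833081e+01] [-0.63697956 -0.12921113  0.56184017]
```

>>> servo_tool(plan=[[[0.018, -0.025, -0.02, -6.8, 0.0854], [0.018, -0.025, -0.02, -6.8, 0.0854], [0.017, -0.026, -0.02, 0, 0.0854], [0, 0, -0.02, 0, 0.0854], [0, 0, -0.02, 0, 0.0854], [0, 0, 0, 0, 0.0854], [0, 0, 0, 0, 0.0854]]])

```text
time: 1.8
tool_pos: [499.2, 147.4, 203.7]
tcp_rot: [-179.9, 0.0, 76.8]
ft_force: [-0.1, 0.6, 0.3]
finger_gap: 85.3
grip_force: 0.0
```

Run:
```python
from h import *
q=sense();print(q['time'],q['tool_pos'],q['tcp_rot'],q['ft_force'],q['joint_pos'])
s=snap('scene'); cv2.imwrite('pics/s1.png',cv2.resize(s['frame'][200:400,180:440],None,fx=3,fy=3))
```

```text
1.8 [499.23146908 147.39168794 203.72285461] [-1.79927498e+02  3.22136808e-02  7.67829704e+01] [-0.11375694  0.62989064  0.28319873] [ 1.08037465e+01 -7.02933379e-01  1.04439742e+02  9.18403063e-05
  7.63425278e+01  2.40207748e+01]
```

View pics/s1.png

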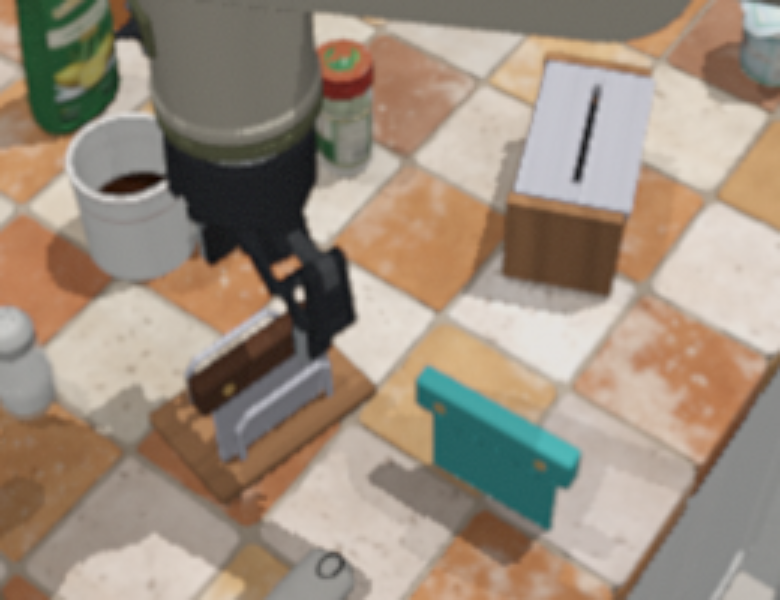

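The open fingers straddle the bar, with the near finger at crop (325,310) and the bar at (245,360). Descending and closing.

>>> servo_tool(plan=[[[0.0005, -0.001, -0.02, 0, 0.0854], [0, 0, -0.015, 0, 0.0854], [0, 0, -0.009, 0, 0.0854], [0, 0, 0, 0, 0.05], [0, 0, 0, 0, 0.035], [0, 0, 0, 0, 0.028], [0, 0, 0, 0, 0.024], [0, 0, 0, 0, 0.021], [0, 0, 0, 0, 0.021]]], force=20)

```text
time: 2.75
tool_pos: [500.3, 146.4, 160.2]
tcp_rot: [180.0, -0.0, 76.8]
ft_force: [0.0, -0.0, -0.2]
finger_gap: 20.7
grip_force: 0.0
```

>>> servo_tool(plan=[[[0, 0, 0, 0, 0.016], [0, 0, 0, 0, 0.01], [0, 0, 0, 0, 0.0], [0, 0, 0, 0, 0.0], [0, 0, 0, 0, 0.0]]], force=60)

```text
time: 3.25
tool_pos: [500.4, 146.5, 160.3]
tcp_rot: [180.0, -0.0, 76.8]
ft_force: [0.6, -0.9, 3.8]
finger_gap: 15.1
grip_force: 60.1
```

>>> servo_tool(plan=[[[0, 0, 0.01, 0, 0], [0, 0, 0.02, 0, 0], [0, 0, 0.03, 0, 0], [0, 0, 0.03, 0, 0], [0, 0, 0.03, 0, 0], [0, 0, 0, 0, 0], [0, 0, 0, 0, 0]]])

```text
time: 3.95
tool_pos: [500.1, 146.5, 280.1]
tcp_rot: [180.0, -0.0, 76.8]
ft_force: [-0.5, -0.4, -2.7]
finger_gap: 14.6
grip_force: 59.5
```

>>> servo_tool(plan=[[[-0.007, -0.03, 0, 3.9, 0], [-0.007, -0.03, 0, 3.9, 0], [-0.007, -0.03, 0, 3.9, 0], [-0.007, -0.03, 0, 3.9, 0], [-0.007, -0.03, 0, 3.9, 0], [-0.007, -0.03, 0, 3.9, 0], [-0.007, -0.03, 0, 3.9, 0], [-0.007, -0.03, 0, 3.9, 0], [-0.007, -0.03, 0, 3.9, 0], [0, 0, 0, 0, 0]]])

```text
time: 4.95
tool_pos: [435.3, -126.0, 277.6]
tcp_rot: [-179.8, -0.1, 111.8]
ft_force: [0.1, 1.1, -3.4]
finger_gap: 14.9
grip_force: 59.5
```

Run:
```python
from h import *
import pickle
q=sense();print(q['time'],q['tool_pos'],q['tcp_rot'],q['ft_force'],q['wrist_torque'],q['finger_gap'])
s=snap('scene'); t=snap('top'); pickle.dump((s,t),open('s2.pkl','wb'))
a=cv2.resize(s['frame'][170:310,310:450],(560,560),interpolation=2)
cv2.imwrite('pics/s2.png',a)
```

```text
4.95 [ 435.34890415 -126.03320783  277.57539491] [-1.79793671e+02 -9.25523624e-02  1.11807644e+02] [ 0.08446688  1.05400539 -3.39619266] [-0.00956044 -0.05043106 -0.01730404] 14.88040635331455
```

View pics/s2.png

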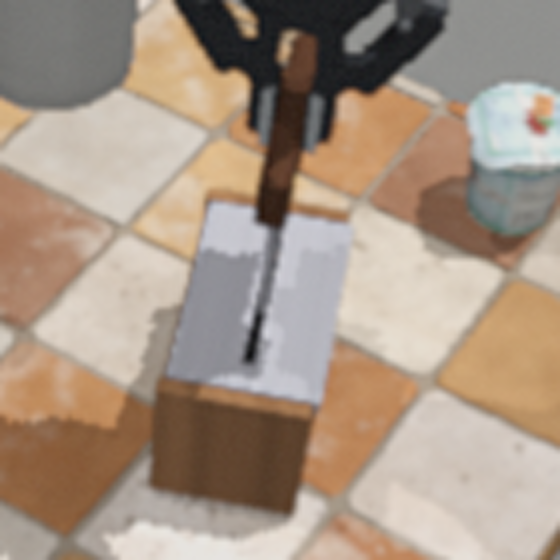

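The scraper is in the gripper over the block, with the bar's near end at crop (270,222) and the slot below it from (250,360) to (275,220). I'll compare the projected bar ends and slot with the image.

Run:
```python
from h import *
import pickle
s,t=pickle.load(open('s2.pkl','rb'))
q=sense();print(q['time'],q['tool_pos'],q['tcp_rot'],q['ft_force'])
c=q['tool_pos']; y=np.radians(q['tcp_rot'][2]); u=np.array([np.cos(y),np.sin(y),0]); v=np.array([-u[1],u[0],0])
for z in(c[2]-78,c[2]-48):
  for a in(55,-55):
    print(round(z),a,[proj(s,[ [c[0],c[1],z]+a*u+b*v])[0].round(1).tolist() for b in(-8,0,8)])
print('blade bottom', [proj(s,[[c[0],c[1],c[2]-148]+a*u])[0].round(1).tolist() for a in(45,-45)])
f=s['frame']; hsv=cv2.cvtColor(f,cv2.COLOR_BGR2HSV)
m=((f.max(2)<100)&(hsv[...,1]>90)).astype(np.uint8); M=np.zeros_like(m); M[172:232,370:396]=m[172:232,370:396]
k=max(cv2.findContours(M,0,1)[0],key=cv2.contourArea); print(cv2.contourArea(k),cv2.boxPoints(cv2.minAreaRect(k)).round(1).tolist(),'bottom',k[k[:,0,1].argmax()][0],'top',k[k[:,0,1].argmin()][0])
cv2.imwrite('pics/s3.png',cv2.resize(f[165:265,345:415],None,fx=6,fy=6,interpolation=cv2.INTER_NEAREST))
```

```text
5.05 [ 436.15282524 -123.62833104  277.95525746] [-1.79872445e+02 -1.54249938e-01  1.11720240e+02] [ 0.75656353  0.91228548 -2.14473588]
200 55 [[370.7, 225.8], [374.9, 226.5], [379.2, 227.3]]
200 -55 [[380.1, 187.8], [384.0, 188.4], [387.9, 189.1]]
230 55 [[371.9, 214.3], [376.3, 215.1], [380.6, 215.8]]
230 -55 [[381.4, 176.3], [385.4, 177.0], [389.4, 177.6]]
blade bottom [[372.9, 247.6], [380.1, 216.5]]
284.0 [[373.0, 224.3000030517578], [381.79998779296875, 177.1999969482422], [390.29998779296875, 178.8000030517578], [381.5, 225.8000030517578]] bottom [377 225] top [385 178]
```

View pics/s3.png

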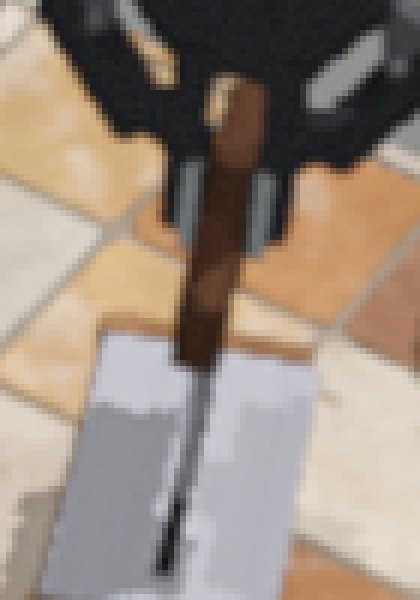

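>>> servo_tool(plan=[[[0, 0, -0.015, 0, 0], [0, 0, -0.01, 0, 0], [0, 0, -0.005, 0, 0], [0, 0, 0, 0, 0], [0, 0, 0, 0, 0]]])

```text
time: 5.55
tool_pos: [437.1, -123.2, 249.8]
tcp_rot: [-180.0, -0.0, 111.9]
ft_force: [-0.6, -1.4, -1.8]
finger_gap: 14.9
grip_force: 59.4
```

Run:
```python
from h import *
import pickle
s=snap('scene'); t=snap('top'); pickle.dump((s,t),open('s4.pkl','wb'))
q=sense();print(q['time'],q['tool_pos'],q['tcp_rot'],q['ft_force'])
c=q['tool_pos']; y=np.radians(q['tcp_rot'][2]); u=np.array([np.cos(y),np.sin(y),0]); v=np.array([-u[1],u[0],0])
P=lambda S,z,a,b: ((proj(S,[[c[0],c[1],z]+a*u+b*v])[0]-[345,185])*8).round().astype(int).tolist()
print('bar z78 +55',[P(s,c[2]-78,55,b) for b in(-8,8)],'z48',[P(s,c[2]-48,55,b) for b in(-8,8)],'blade bot',[P(s,c[2]-148,45,b) for b in(-2,2)])
f=s['frame']
# slot ends predicted from top-view measurement
w=np.array([437.1,-125.3,90]); uu=np.array([np.cos(np.radians(112)),np.sin(np.radians(112)),0]);vv=np.array([-uu[1],uu[0],0])
print('slot near end',[((proj(s,[w+48*uu+b*vv])[0]-[345,185])*8).round().tolist() for b in(-3.5,3.5)])
cv2.imwrite('pics/s4.png',cv2.resize(f[185:260,345:415],None,fx=8,fy=8,interpolation=cv2.INTER_CUBIC))
```

```text
5.65 [ 437.41738212 -123.50784474  250.39329455] [1.79964788e+02 3.27218744e-02 1.11895727e+02] [ 0.01464912 -0.29554462 -1.93091784]
bar z78 +55 [[193, 405], [259, 417]] z48 [[202, 317], [270, 329]] blade bot [[202, 570], [218, 573]]
slot near end [[196.0, 605.0], [223.0, 610.0]]
```

View pics/s4.png

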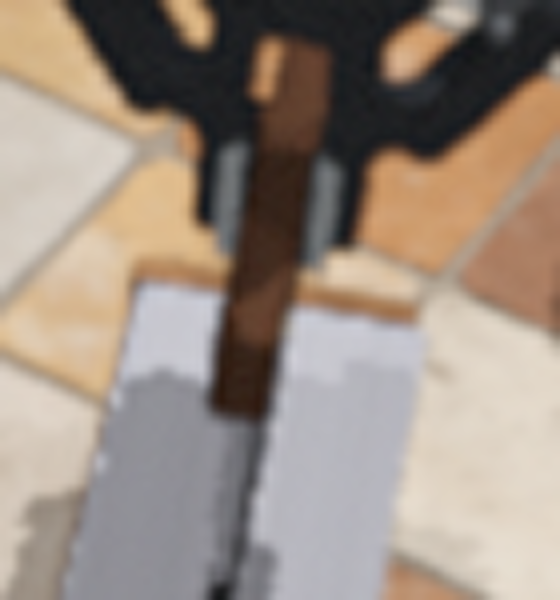

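Against the slot in the same image, the scraper stands about 1.3 mm to one side and 2 mm along. I'll correct that and touch down lightly.

>>> servo_tool(plan=[[[0.002, -0.0013, -0.004, 0, 0], [0, 0, -0.004, 0, 0], [0, 0, -0.002, 0, 0], [0, 0, -0.001, 0, 0], [0, 0, -0.001, 0, 0], [0, 0, -0.001, 0, 0], [0, 0, -0.001, 0, 0], [0, 0, 0, 0, 0]]])

```text
time: 6.45
tool_pos: [439.1, -124.9, 235.8]
tcp_rot: [-180.0, -0.0, 111.9]
ft_force: [0.2, -0.9, -2.2]
finger_gap: 14.7
grip_force: 59.5
```

>>> servo_tool(plan=[[[0, 0, -0.001, 0, 0], [0, 0, -0.001, 0, 0], [0, 0, -0.001, 0, 0], [0, 0, 0, 0, 0]]])

```text
time: 6.85
tool_pos: [439.1, -124.9, 232.7]
tcp_rot: [-180.0, -0.0, 111.9]
ft_force: [0.9, 0.7, -2.6]
finger_gap: 14.6
grip_force: 59.5
```

>>> servo_tool(plan=[[[0, 0, -0.001, 0, 0], [0, 0, -0.001, 0, 0], [0, 0, -0.001, 0, 0], [0, 0, -0.001, 0, 0], [0, 0, 0, 0, 0]]])

```text
time: 7.35
tool_pos: [439.0, -124.9, 228.7]
tcp_rot: [-180.0, -0.0, 111.9]
ft_force: [0.7, 0.2, -2.2]
finger_gap: 15.1
grip_force: 59.5
```

>>> servo_tool(plan=[[[0, 0, -0.001, 0, 0], [0, 0, -0.001, 0, 0], [0, 0, -0.001, 0, 0], [0, 0, -0.001, 0, 0], [0, 0, 0, 0, 0]]])

```text
time: 7.85
tool_pos: [439.2, -124.9, 225.1]
tcp_rot: [180.0, 0.0, 111.9]
ft_force: [-2.2, 1.0, 1.6]
finger_gap: 15.0
grip_force: 60.1
```

>>> servo_tool(plan=[[[0, 0, -0.0015, 0, 0], [0, 0, -0.0015, 0, 0], [0, 0, -0.0015, 0, 0], [0, 0, -0.0015, 0, 0], [0, 0, 0, 0, 0]]])

```text
time: 8.35
tool_pos: [439.2, -125.0, 218.9]
tcp_rot: [180.0, 0.0, 111.9]
ft_force: [0.0, -0.4, 2.9]
finger_gap: 15.1
grip_force: 60.3
```

>>> servo_tool(plan=[[[0, 0, -0.0015, 0, 0], [0, 0, -0.0015, 0, 0], [0, 0, -0.0015, 0, 0], [0, 0, -0.0015, 0, 0], [0, 0, 0, 0, 0]]])

```text
time: 8.85
tool_pos: [438.8, -124.9, 212.4]
tcp_rot: [-179.9, -0.0, 111.9]
ft_force: [-2.7, -2.0, 2.0]
finger_gap: 15.2
grip_force: 60.1
```

>>> servo_tool(plan=[[[0, 0, -0.002, 0, 0], [0, 0, -0.002, 0, 0], [0, 0, -0.002, 0, 0], [0, 0, -0.002, 0, 0], [0, 0, 0, 0, 0]]])

```text
time: 9.35
tool_pos: [438.9, -124.9, 204.4]
tcp_rot: [-180.0, -0.0, 111.9]
ft_force: [-2.2, -1.2, 2.4]
finger_gap: 14.9
grip_force: 60.1
```

>>> servo_tool(plan=[[[0, 0, -0.002, 0, 0], [0, 0, -0.002, 0, 0], [0, 0, -0.002, 0, 0], [0, 0, -0.002, 0, 0], [0, 0, 0, 0, 0]]])

```text
time: 9.85
tool_pos: [438.8, -124.9, 196.4]
tcp_rot: [-180.0, -0.0, 111.9]
ft_force: [-2.4, -1.6, -0.8]
finger_gap: 14.9
grip_force: 59.7
```

>>> servo_tool(plan=[[[-0.0005, -0.0002, -0.002, 0, 0], [0, 0, -0.002, 0, 0], [0, 0, -0.002, 0, 0], [0, 0, -0.002, 0, 0], [0, 0, 0, 0, 0]]])

```text
time: 10.35
tool_pos: [438.3, -125.1, 188.3]
tcp_rot: [-180.0, -0.0, 111.9]
ft_force: [-2.4, -3.2, -3.7]
finger_gap: 14.7
grip_force: 59.4
```

>>> servo_tool(plan=[[[0, 0, -0.002, 0, 0], [0, 0, -0.002, 0, 0], [0, 0, -0.002, 0, 0], [0, 0, -0.002, 0, 0], [0, 0, 0, 0, 0]]])

```text
time: 10.85
tool_pos: [438.5, -125.0, 180.5]
tcp_rot: [-180.0, -0.0, 111.9]
ft_force: [-1.8, -2.3, -1.3]
finger_gap: 14.8
grip_force: 59.4
```

>>> servo_tool(plan=[[[0, 0, -0.002, 0, 0], [0, 0, -0.002, 0, 0], [0, 0, -0.002, 0, 0], [0, 0, -0.002, 0, 0], [0, 0, 0, 0, 0]]])

```text
time: 11.35
tool_pos: [438.5, -125.1, 172.5]
tcp_rot: [-180.0, -0.0, 111.9]
ft_force: [-2.2, -2.7, -2.9]
finger_gap: 14.7
grip_force: 59.5
```

>>> servo_tool(plan=[[[0, 0, -0.001, 0, 0], [0, 0, -0.001, 0, 0], [0, 0, -0.001, 0, 0], [0, 0, 0, 0, 0]]])

```text
time: 11.75
tool_pos: [438.6, -125.0, 169.8]
tcp_rot: [-180.0, -0.0, 111.9]
ft_force: [-3.0, -2.3, -1.9]
finger_gap: 15.0
grip_force: 59.6
```

>>> servo_tool(plan=[[[0, 0, -0.001, 0, 0], [0, 0, -0.001, 0, 0], [0, 0, 0, 0, 0]]])

```text
time: 12.05
tool_pos: [438.6, -125.1, 167.9]
tcp_rot: [180.0, -0.0, 111.9]
ft_force: [-3.8, -1.6, 1.1]
finger_gap: 15.1
grip_force: 59.9
```

>>> servo_tool(plan=[[[0, 0, -0.001, 0, 0], [0, 0, 0, 0, 0]]])

```text
time: 12.25
tool_pos: [438.7, -125.1, 167.1]
tcp_rot: [180.0, 0.0, 111.9]
ft_force: [-4.1, -1.3, 2.5]
finger_gap: 14.9
grip_force: 60.2
```

Force is rising, so the bar is reaching the lid. I'll press a little further.

>>> servo_tool(plan=[[[0, 0, -0.001, 0, 0], [0, 0, 0, 0, 0]]])

```text
time: 12.45
tool_pos: [438.7, -125.1, 166.2]
tcp_rot: [180.0, 0.0, 111.9]
ft_force: [-5.6, -0.5, 5.7]
finger_gap: 14.8
grip_force: 60.6
```

>>> servo_tool(plan=[[[0, 0, -0.001, 0, 0], [0, 0, 0, 0, 0]]])

```text
time: 12.65
tool_pos: [438.7, -125.1, 165.3]
tcp_rot: [180.0, 0.0, 111.9]
ft_force: [-5.8, -0.4, 7.0]
finger_gap: 15.0
grip_force: 60.8
```

>>> servo_tool(plan=[[[0, 0, -0.001, 0, 0], [0, 0, 0, 0, 0], [0, 0, 0, 0, 0]]])

```text
time: 12.95
tool_pos: [438.7, -125.1, 164.6]
tcp_rot: [180.0, 0.0, 111.9]
ft_force: [-7.9, -0.2, 9.6]
finger_gap: 14.6
grip_force: 61.1
```

>>> servo_tool(plan=[[[0, 0, 0.001, 0, 0], [0, 0, 0.001, 0, 0], [0, 0, 0, 0, 0]]])

```text
time: 13.25
tool_pos: [438.7, -125.1, 166.4]
tcp_rot: [180.0, 0.0, 111.9]
ft_force: [-6.1, -0.5, 5.4]
finger_gap: 14.7
grip_force: 60.5
```

Still in light contact, so I'll release and retreat.

>>> servo_tool(plan=[[[0, 0, 0, 0, 0.018], [0, 0, 0, 0, 0.024], [0, 0, 0, 0, 0.035], [0, 0, 0, 0, 0.05], [0, 0, 0, 0, 0.05], [0, 0, 0.02, 0, 0.05], [0, 0, 0.03, 0, 0.05], [0, 0, 0.04, 0, 0.05], [0, 0, 0.04, 0, 0.05], [0, 0, 0, 0, 0.05]]])

```text
time: 14.25
tool_pos: [441.0, -126.0, 302.6]
tcp_rot: [179.6, 0.4, 111.9]
ft_force: [0.9, 0.5, -0.4]
finger_gap: 50.2
grip_force: 0.0
```

Run:
```python
from h import *
q=sense();print(q['time'],q['tool_pos'],q['ft_force'],q['finger_gap'])
s=snap('scene'); a=cv2.resize(s['frame'][190:310,320:440],(560,560),interpolation=2); cv2.imwrite('pics/s5.png',a)
```

```text
14.25 [ 441.03745349 -126.00738561  302.62046159] [ 0.86141756  0.50933218 -0.44510442] 50.17310733683786
```

View pics/s5.png

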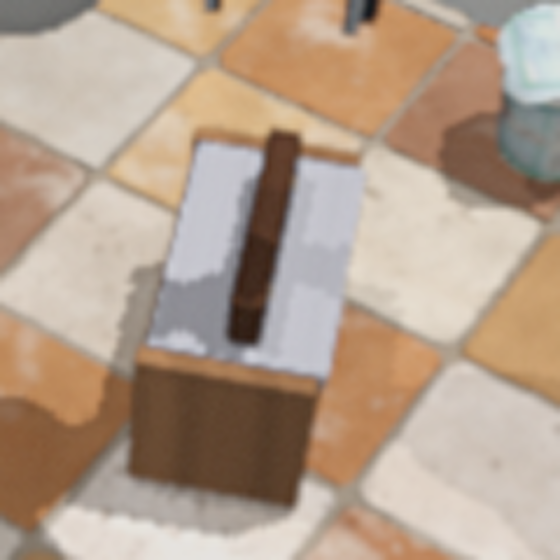

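The bar lies flat along the lid, with its near end at crop (245,342). With time to spare, I'll check its height by touching its top with closed fingertips.

>>> servo_tool(plan=[[[0, 0, -0.02, 0, 0], [0, 0, -0.03, 0, 0], [0, 0, -0.03, 0, 0], [0, 0, -0.012, 0, 0], [0, 0, 0, 0, 0], [0, 0, -0.004, 0, 0], [0, 0, -0.002, 0, 0], [0, 0, -0.001, 0, 0], [0, 0, 0, 0, 0]]], force=20)

```text
time: 15.2
tool_pos: [439.0, -125.2, 197.6]
tcp_rot: [179.9, 0.1, 111.9]
ft_force: [0.3, 0.7, 0.6]
finger_gap: -0.1
grip_force: 0.0
```

>>> servo_tool(plan=[[[0, 0, -0.001, 0, 0], [0, 0, -0.001, 0, 0], [0, 0, -0.001, 0, 0], [0, 0, 0, 0, 0]]])

```text
time: 15.6
tool_pos: [438.5, -125.0, 193.7]
tcp_rot: [-180.0, -0.0, 111.9]
ft_force: [0.6, -0.2, 0.7]
finger_gap: 0.3
grip_force: 0.0
```

>>> servo_tool(plan=[[[0, 0, -0.001, 0, 0], [0, 0, 0, 0, 0]]])

```text
time: 15.8
tool_pos: [438.7, -125.1, 192.9]
tcp_rot: [180.0, 0.0, 111.9]
ft_force: [-1.4, -0.8, 0.2]
finger_gap: -0.2
grip_force: 0.3
```

>>> servo_tool(plan=[[[0, 0, -0.001, 0, 0], [0, 0, 0, 0, 0]]])

```text
time: 16.0
tool_pos: [438.7, -125.1, 192.0]
tcp_rot: [180.0, 0.0, 111.9]
ft_force: [-1.1, 0.8, 2.6]
finger_gap: -0.4
grip_force: 1.2
```

>>> servo_tool(plan=[[[0, 0, -0.001, 0, 0], [0, 0, -0.001, 0, 0], [0, 0, 0, 0, 0]]])

```text
time: 16.3
tool_pos: [438.7, -125.1, 190.2]
tcp_rot: [180.0, 0.0, 111.9]
ft_force: [-3.1, 0.7, 6.3]
finger_gap: 0.2
grip_force: 3.3
```

>>> servo_tool(plan=[[[0, 0, 0.002, 0, 0], [0, 0, 0.01, 0, 0], [0, 0, 0.03, 0, 0], [0, 0, 0.04, 0, 0], [0, 0, 0.04, 0, 0], [0, 0, 0, 0, 0], [0, 0, 0, 0, 0]]])

```text
time: 17.0
tool_pos: [439.2, -125.3, 313.5]
tcp_rot: [179.9, 0.1, 111.9]
ft_force: [-0.5, -0.1, -1.1]
finger_gap: -0.1
grip_force: 0.0
```

Run:
```python
from h import *
q=sense();print(q['time'],q['tool_pos'],q['ft_force'])
s=snap('scene'); a=cv2.resize(s['frame'][190:310,320:440],(560,560),interpolation=2); cv2.imwrite('pics/s6.png',a)
```

```text
17.0 [ 439.1792844  -125.29795598  313.51795474] [-0.46711866 -0.10631124 -1.12197976]
```

View pics/s6.png

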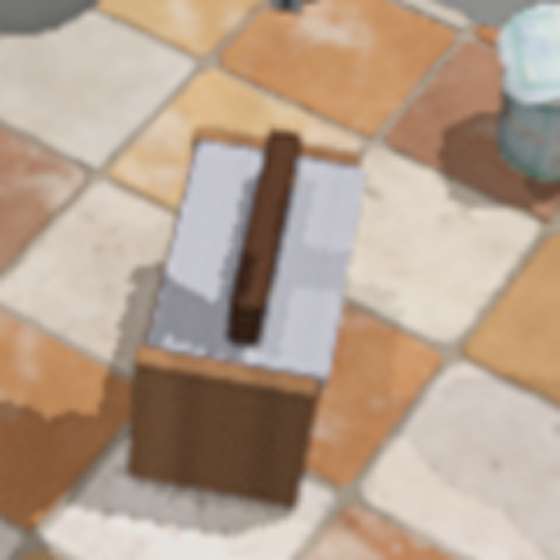

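The bar is unchanged, seated on the lid, and the gripper is clear of everything. Its top was felt at 120 mm, the height expected when the bar is fully home. Handing in.

```bash
python3 -c "
from bench import r
print(r.hand_in())"
```

```text
the job is handed in; nothing more can be done
None
```

The scraper is in the storage block with its bar down on the lid, released and handed in after about 17 s; the highest push was about 12 N, and the arm touched nothing else.

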